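Space the dividers of a plate drying rack

ROBOT

A 6-joint arm with a two-finger parallel gripper is mounted at the origin on the work surface. World frame = base frame: x ahead of the robot, y to its left, z up, the work surface at z = 0. Lengths are in m, angles in degrees, forces in N, time in s.
With the tool pointing down it reaches from about 0.3 to 0.75 m from the base axis. Payload 8.5 kg.
Tool frame: the origin (TCP) lies at the very end of the fingers, on their centre line; the grasp point (between the pads) lies 19 mm behind it (env.pinch_z is the distance from the TCP to the grasp point, in m); z points along the fingers, y is the line along which they close (so a half turn about z gives the same grasp; the last joint's range is limited). The gripper opens to 85 mm and grips with 20 to 120 N. Pads are 22 mm wide; open, the fingers measure 114 mm over their backs; the gripper's body (76 mm by 85 mm) begins 54 mm behind the grasp point. The pads swing forward as they close: fully open they stand 13 mm farther back than shut.
Start: joints at [-78.742, 21.807, 74.336, -0, 83.858, -12.336], TCP at [0.22, -0.504, 0.231] pointing down, gripper open.
Joint ranges: [-178.18, 178.18], [-50.72, 133.34], [12.68, 142.11], [-81.47, 261.47], [9.98, 163.14], [-165.26, 165.26]. Speed limits (degrees/s): [136.94, 136.94, 180, 180, 180, 180].

INTERFACE

Orientations are given as a 3x3 rotation matrix whose columns are the frame's x, y, z axes.
In Python, from rig import env, viewer gives the robot as it stands.
- The arm moves only by the tool drive_tool, never from a script. Its argument "series" is a list of rows, each a list of 3 entries, a list of its own where there are three numbers: the shift along the tool's x, y, z in m, then the turn about the tool's z in degrees, then the finger opening in m, from 0 to 0.0854. A call has 1 to 20 rows; each row is the pose to reach, as a shift and turn from the pose commanded when the call began, along the tool's axes at that moment; what a row does not reach only later rows make up. A row lasts 1/10 s, in which the tool goes at most 50 mm and 8.59 degrees, less where a joint would pass 70% of its speed; a pose out of reach is approached as far as the arm can. A call with a gripper value outside its range is refused whole. The fingers move at their own pace and stop on an object; "newtons" is the grip in N (left out, the last holds). Time passes only in rows, so rows that repeat a pose let the fingers close. It gives the time, the measured TCP pose, the force, the opening and the grip force at its end, in the units of the state.
- env.observe(): the state, without advancing time (a new reading comes with each control period).
- viewer.get_image(name): name is "side" or "top" or "wrist"; returns a dict with "img" (420x560x3 uint8, red, green, blue), "depth" (420x560 float32, m along the optical axis (not along the pixel's ray), 0 where there is no reading), "camera_matrix" (3x3 intrinsics, pixels), "rvec" (rotation vector, rad) and "tvec" (3), from world to camera coordinates, as OpenCV has them. Camera axes: x right, y down, z forward; pixel columns grow to the right and rows downward; lengths in m; the calibration is good to about 2 mm. The wrist camera is an equidistant fisheye: a pixel r from the principal point sees the ray r / f radians off the axis. A picture is of the moment at which its call begins.
- env.close_job(): hands the job in; it is judged then, once.
The state is a dict: "time_s": time; "q": joint angles; "qvel": joint speeds; "joint_efforts": joint torques, N m; "position": TCP position; "tool_rot": TCP orientation; "ft_force": force on the tool from outside, world axes, zero at the start; "wrist_torque": the same for the moment, N m; "grip_width": finger opening in m; "gripper_force": force on a finger pad.
Only numpy, scipy, OpenCV 4.12 (cv2) and the standard library are available. Lean on these libraries where they do the work, as an engineer would, in place of code of your own. Each camera call takes 0.05 s, during which the arm holds its last target. There are 200 camera calls.

TASK

Space the three loose dividers of the plate drying rack equally with the notched wooden spacer: starting beside the fixed end divider and working away from it, drop the notch over each loose divider in turn and draw it gently along the row until the spacer's block just comes up against the divider before it and rests lightly on it, without forcing or shifting that one. Then stand the spacer back upright, fully on its cork mat. Move the dividers only with the spacer, not with the gripper, and leave everything else where it is.

Things in the scene. Friction and masses are not known exactly. Their poses are not given: they have to be found in the camera images.
- rack: low wooden drying rack fixed to the bench, 140 mm by 360 mm, two rails whose tops lie 30 mm above the bench. Origin: centre of its footprint at bench height; its y axis runs along the row of dividers towards the fixed end divider, z up.
- end_divider: fixed end divider of the rack, 12 mm thick along the row, 120 mm wide, top edge 92 mm above the bench. Origin: middle of its thickness and width, at bench height, 150 mm from the rack's origin along the rack's y axis; axes as the rack's. It does not give; press on it with less than 6 N.
- divider1: loose wooden divider next to the fixed end divider: upright, 120 mm wide, 12 mm thick, top edge 92 mm above the bench. Slides only along the row, stiffly: 8 to 10 N moves it (not all alike), and it stays where left. When the next one is set, press on this one with less than 6 N. Origin: middle of its thickness and width, at bench height; y along the row towards the fixed end divider, z up.
- divider2: middle loose wooden divider: upright, 120 mm wide, 12 mm thick, top edge 92 mm above the bench. Slides only along the row, stiffly: 8 to 10 N moves it (not all alike), and it stays where left. When the next one is set, press on this one with less than 6 N. Origin: middle of its thickness and width, at bench height; y along the row towards the fixed end divider, z up.
- divider3: loose wooden divider farthest from the fixed one: upright, 120 mm wide, 12 mm thick, top edge 92 mm above the bench. Slides only along the row, stiffly: 8 to 10 N moves it (not all alike), and it stays where left. When the next one is set, press on this one with less than 6 N. Origin: middle of its thickness and width, at bench height; y along the row towards the fixed end divider, z up.
- spacer: notched wooden spacer, about 250 g, 66 mm (y) by 46 mm (x), 98 mm high, standing upright on the mat. Origin: centre of its underside, z up. In use its y axis points along the row towards the fixed end divider, to which it is turned within about 0.9 rad at the start: the lip hooks behind the divider being drawn, the block faces the one before; underside then about 60 mm above the bench.
- spacer_handle (a point): middle of the spacer's handle, on its z axis 78 mm above its underside. The handle is 24 mm thick along y, 44 mm along x, from 53 to 98 mm height, upon a 12 mm thick bridge that joins block and lip.
- spacer_notch (a point): middle of the notch's mouth, at the underside, y = -12 mm. The notch is 22 mm wide (y = -23 to -1 mm), 41 mm deep, open below and at both sides. Beyond it is the lip, 10 mm thick (y = -33 to -23 mm).
- spacer_block (a point): middle of the block's outer face, y = +33 mm, 20 mm above the underside. The block is 34 mm thick (y = -1 to +33 mm). With the lip against one divider and this face against the one before, the clear gap is 44 mm (56 mm centre to centre).
- mat: square cork mat fixed to the bench, 130 mm by 130 mm, 4 mm thick; origin: centre of its underside.
- ochre_jar: bystander: amber jar with white cap, 54 mm across, 75 mm high; origin at its underside.
- blue_jar: bystander: blue jar with white cap, 54 mm across, 75 mm high; origin at its underside.
- green_jar: bystander: green jar with white cap, 50 mm across, 70 mm high; origin at its underside.
- glaze_pot: bystander: solid white pot, 60 mm across, 45 mm high; origin at its underside.
- brush: bystander: paint brush lying on the bench, about 200 mm long.
- mug: bystander: white mug, 72 mm across, 80 mm high; origin at its underside.
- tile: bystander: white tile lying flat, 100 by 100 by 9 mm; origin at its underside.
Mind the look-alikes: they are no part of the job. Leave any red, turquoise or yellow look-alike of the spacer alone.

How it is judged (in metres and radians):
On the way, in this order (a step that is already met when the one before it is completed fails the run):
1. the spacer bears on loose divider 1 while the gap between it and the fixed end divider is 44 mm within 2 mm, and bears on that one too (y of divider1 in the frame of end_divider between -0.058 and -0.054 m and contact force between spacer and divider1 above 1 N and contact force between spacer and end_divider above 1 N), for 0.1 s.
2. the spacer bears on loose divider 2 while the gap between it and the first loose divider is 44 mm within 2 mm, and bears on that one too (y of divider2 in the frame of divider1 between -0.058 and -0.054 m and contact force between spacer and divider2 above 1 N and contact force between spacer and divider1 above 1 N), for 0.1 s.
3. the spacer bears on loose divider 3 while the gap between it and the second loose divider is 44 mm within 2 mm, and bears on that one too (y of divider3 in the frame of divider2 between -0.058 and -0.054 m and contact force between spacer and divider3 above 1 N and contact force between spacer and divider2 above 1 N), for 0.1 s.
At the end, for the whole second after the job is handed in: each of the three clear gaps, counted from the fixed end divider, is 44 mm within 2 mm (56 mm centre to centre); the spacer stands upright on the cork mat, its centre within 45 mm of the mat's, released; all at rest (y of divider1 in the frame of end_divider between -0.058 and -0.054 m and y of divider2 in the frame of divider1 between -0.058 and -0.054 m and y of divider3 in the frame of divider2 between -0.058 and -0.054 m and horizontal distance between spacer and mat below 0.045 m and angle between spacer's own z axis and vertical below 0.1 rad and height (world z) of spacer below 0.008 m and linear speed of spacer below 0.01 m/s and linear speed of each of divider1, divider2, divider3 below 0.005 m/s); the robot touches nothing.
It fails at once if the spacer's block is forced against the divider before the one being drawn, with more than 6 N (contact force between spacer and end_divider above 6 N or (contact force between spacer and divider2 above 0.5 N and contact force between spacer and divider1 above 6 N) or (contact force between spacer and divider3 above 0.5 N and contact force between spacer and divider2 above 6 N)).
It fails at once if the spacer is pressed on the rack and its dividers with more than 24 N in all (contact force between spacer and rack above 24 N).
It fails at once if the gripper or the arm pushes on the rack or a divider (contact force between any of the fingers, the arm and rack above 2 N).
It fails at once if one of the bystanders is moved by more than 15 mm (distance of any of ochre_jar, blue_jar, green_jar, glaze_pot, brush, mug, tile from where it was at the start of the episode above 0.015 m).
It also fails if it takes over 72 s, if anything falls off the work surface, if the arm or the gripper's body presses on something with over 40 N, if the wrist force passes 120 N, or if a joint passes its speed limit or range.

## Working session

There is one attempt and no reset: what is moved stays moved. The work goes in short steps, Python scripts to look and compute and a tool call to move; the robot and the scene stay as the last step left them, time stands still between calls to the robot, and variables do not carry over. Pictures are saved under pics/ and viewed, at most 10 in all, crops included, and the job is handed in when it is done.

Besides the shell and the picture viewer there is one more tool, called after "Request:" as name(argument=value, ...), one argument or row to a line, values as JSON. drive_tool: Moves the arm, as the interface text tells. Its arguments: {"type":"object","properties":{"series":{"type":"array"},"newtons":{"type":"number"}},"required":["series"]}

```bash
mkdir -p pics; ls; cat > h.py <<'E'
from rig import env, viewer
import numpy as np, cv2
def cap(n):
    d=viewer.get_image(n); np.savez(f'pics/{n}.npz',**d); return d
def cloud(d):
    K=d['camera_matrix'];R=cv2.Rodrigues(np.array(d['rvec'],float))[0];t=np.array(d['tvec']).ravel()
    v,u=np.mgrid[:420,:560];z=d['depth']
    P=np.stack([(u-K[0,2])/K[0,0]*z,(v-K[1,2])/K[1,1]*z,z],-1)
    W=(P-t)@R; W[z==0]=np.nan
    return W
E
python3 - <<'E'
from h import *
a=cap('top');b=cap('side')
cv2.imwrite('pics/t1.png',a['img'][...,::-1]);cv2.imwrite('pics/s1.png',b['img'][...,::-1])
s=env.observe();print(s)
E
```

```text
pics
{'time_s': 0.1, 'q': array([-7.87415899e+01,  2.18381473e+01,  7.43781548e+01,  2.12718821e-04,
        8.38588997e+01, -1.23363206e+01]), 'qvel': array([-0.05457329,  0.02135279, -0.29163389, -0.01455928, -0.05845549,
       -0.06494441]), 'joint_efforts': array([ 3.53717995e-03, -4.49221766e+01, -2.31655401e+01, -1.61091161e-04,
        3.69878500e-03,  1.86187424e-05]), 'position': array([ 0.22008845, -0.5037653 ,  0.23077727]), 'tool_rot': array([[ 9.16399740e-01,  4.00264229e-01, -2.52628204e-04],
       [ 4.00264208e-01, -9.16398879e-01,  1.28798139e-03],
       [ 2.84024677e-04, -1.28142384e-03, -9.99999139e-01]]), 'ft_force': array([-0.34446233, -0.50222806,  0.90163033]), 'wrist_torque': array([-0.02032129,  0.03657673,  0.01237112]), 'gripper_force': 0.0, 'grip_width': 0.08544320582502662}
```

View pics/t1.png

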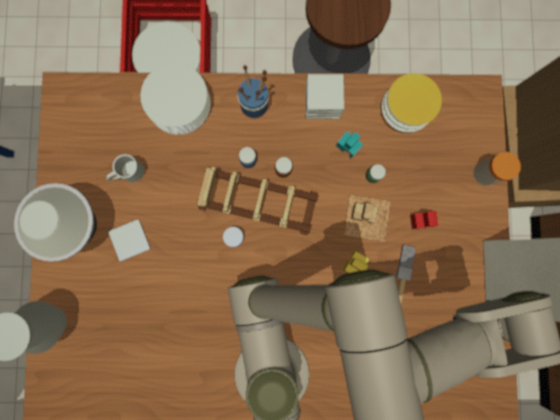

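View pics/s1.png

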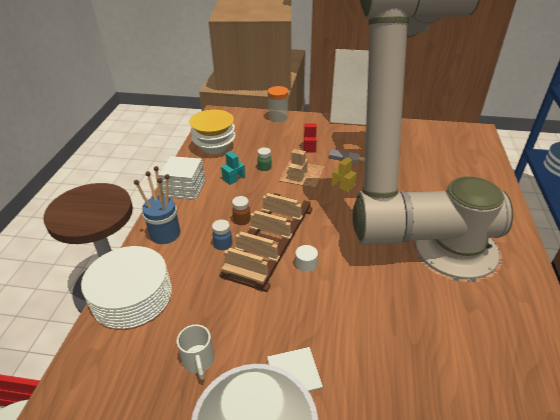

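The top view shows the rack at about (257,200), with the fixed divider at the left end (206,187). The mat and natural-wood spacer are at (367,215), with look-alikes around them. Next I'll measure with depth.

```bash
cat > m.py <<'E'
from h import *
import sys
A={n:dict(np.load(f'pics/{n}.npz')) for n in('top','side')}
W={n:cloud(A[n]) for n in A}
def px(n,p):
    d=A[n];return cv2.projectPoints(np.array([p],float),d['rvec'],d['tvec'],d['camera_matrix'],None)[0].ravel()
if __name__=='__main__':
    for u,v in[(206,187),(231,193),(260,200),(287,207),(365,212),(350,235),(385,232),(378,173),(357,262),(350,143)]:
        print((u,v),W['top'][v,u].round(4))
    for n,(x0,y0,x1,y1) in dict(top=(190,160,325,235),side=(215,185,315,290)).items():
        w=W[n][y0:y1,x0:x1]; z=w[...,2]
        m=((z>.084)&(z<.1)).astype(np.uint8)
        k,l,st,c=cv2.connectedComponentsWithStats(m)
        for i in range(1,k):
            if st[i,4]<15: continue
            q=w[l==i]; r=cv2.minAreaRect((q[:,:2]*1000).astype(np.float32))
            print(n,st[i,4],q.mean(0).round(4),np.round(r[0],1),np.round(r[1],1),round(r[2],1))
    for n,(x0,y0,x1,y1) in dict(top=(340,190,395,245),side=(275,145,328,190)).items():
        w=W[n][y0:y1,x0:x1]; z=w[...,2]
        for a,b in((.094,.108),(.05,.062),(.002,.007)):
            m=((z>a)&(z<b)).astype(np.uint8)
            k,l,st,c=cv2.connectedComponentsWithStats(m)
            for i in range(1,k):
                if st[i,4]<12: continue
                q=w[l==i]; r=cv2.minAreaRect((q[:,:2]*1000).astype(np.float32))
                print(n,a,st[i,4],q.mean(0).round(4),np.round(r[0],1),np.round(r[1],1),round(r[2],1))
    a=A['top']['img'][160:250,190:400,::-1];b=A['side']['img'][140:290,215:345,::-1]
    a=cv2.resize(a,None,fx=3.8,fy=3.8,interpolation=2);cv2.imwrite('pics/t2.png',a)
    cv2.imwrite('pics/s2.png',cv2.resize(b,None,fx=3.9,fy=3.9,interpolation=2))
E
python3 m.py
```

```text
(206, 187) [0.5575 0.1979 0.0914]
(231, 193) [0.5432 0.126  0.068 ]
(260, 200) [0.5189 0.038  0.0959]
(287, 207) [ 0.4988 -0.0415  0.0943]
(365, 212) [ 0.4842 -0.2689  0.1023]
(350, 235) [ 0.4213 -0.2432  0.001 ]
(385, 232) [ 0.4309 -0.3525  0.0048]
(378, 173) [ 0.6064 -0.3181  0.0674]
(357, 262) [ 0.3389 -0.2449  0.0944]
(350, 143) [ 0.6908 -0.2288  0.0973]
top 145 [0.5647 0.1932 0.0929] [566.7 193.5] [13.4 99.6] 76.0
top 137 [0.5484 0.1298 0.0926] [547.8 130.6] [12.8 95.7] 76.0
top 141 [0.5265 0.0397 0.0926] [528.3  39.4] [ 12.3 100.1] 76.6
top 133 [ 0.5074 -0.0431  0.0929] [509.5 -43.5] [11.9 98.9] 76.5
side 151 [ 0.5049 -0.0439  0.0909] [505.4 -46.3] [16.8 93.4] 77.2
side 168 [0.5249 0.0385 0.091 ] [525.8  37. ] [16.1 96.8] 74.9
side 185 [0.5453 0.1294 0.0914] [547.1 126.3] [17.  96.3] 77.2
side 205 [0.5614 0.193  0.0913] [562.4 191.6] [18.6 95.9] 78.8
top 0.094 128 [ 0.4886 -0.2781  0.1024] [ 488.6 -278.6] [24.6 43.7] 76.2
top 0.05 111 [ 0.4936 -0.2566  0.0576] [ 494.  -257.1] [23.4 46.7] 75.1
top 0.05 58 [ 0.4806 -0.3039  0.0578] [ 482.5 -304.5] [17.2 44.6] 70.1
top 0.002 1148 
[... 236 characters left out ...]
 0.1018] [ 485.5 -277. ] [29.6 42.6] 75.3
side 0.05 105 [ 0.4872 -0.263   0.0567] [ 486.7 -275.7] [59.  48.4] 80.3
side 0.002 26 [ 0.5816 -0.4262  0.0034] [ 583.  -429.6] [82.5 18.3] 81.2
side 0.002 93 [ 0.56   -0.3797  0.0034] [ 561.7 -388.4] [168.7  32.6] 89.4
side 0.002 34 [ 0.5314 -0.4395  0.0037] [ 526.8 -434.7] [87.1 36.5] 87.1
side 0.002 15 [ 0.4958 -0.4662  0.0039] [ 498.  -463.1] [15.1 34.2] 6.8
side 0.002 12 [ 0.4309 -0.4812  0.0036] [ 432.4 -480.7] [29.3 13.8] 43.6
side 0.002 39 [ 0.4594 -0.4246  0.0041] [ 455.9 -418.2] [36.8 52.6] 5.8
side 0.002 615 [ 0.4554 -0.2937  0.0044] [ 480.3 -332.1] [179.  252.9] 4.4
side 0.002 27 [ 0.5304 -0.363   0.004 ] [ 531.2 -364.6] [49.4 18.7] 89.3
```

View pics/t2.png

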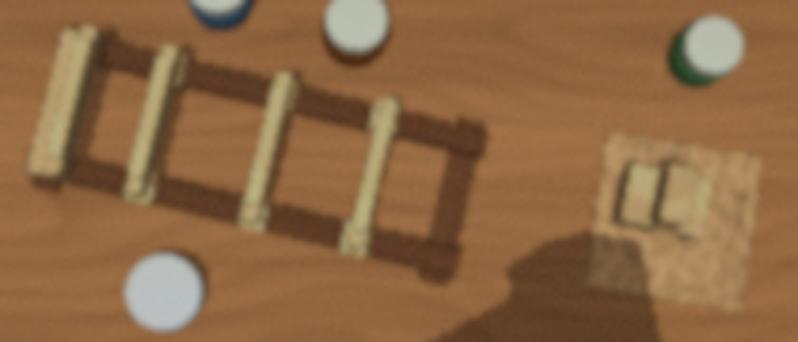

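View pics/s2.png

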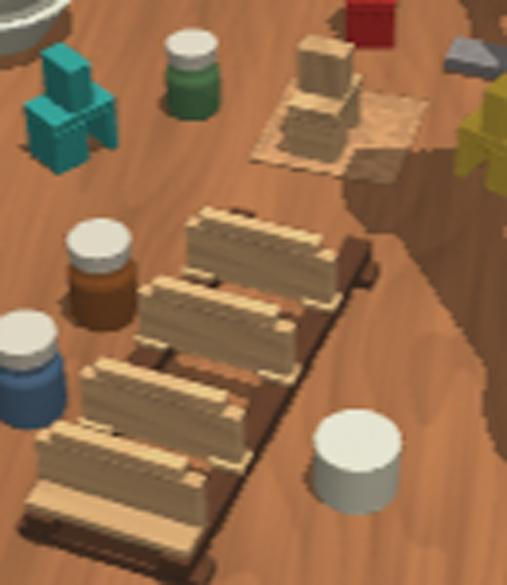

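The spacer (natural wood) stands on the mat. Its handle centre is near (0.487, -0.278) with yaw about 76°, already aligned with the row (76.4°). I'll move above it.

Request:
drive_tool(
  series=[
    [[0.05, -0.015, 0.01], 5, 0.085],
    [[0.1, -0.03, 0.02], 10, 0.085],
    [[0.15, -0.045, 0.03], 16, 0.085],
    [[0.2, -0.06, 0.04], 22, 0.085],
    [[0.25, -0.075, 0.05], 28, 0.085],
    [[0.29, -0.09, 0.06], 33, 0.085],
    [[0.32, -0.098, 0.06], 36.5, 0.085],
    [[0.3351, -0.1002, 0.06], 37.2, 0.085],
    [[0.3351, -0.1002, 0.06], 37.2, 0.085],
    [[0.3351, -0.1002, 0.06], 37.2, 0.085],
    [[0.3351, -0.1002, 0.06], 37.2, 0.085],
    [[0.3351, -0.1002, 0.06], 37.2, 0.085],
  ],
  newtons=80,
)

```text
time_s: 1.3
position: [0.4864, -0.2789, 0.1714]
tool_rot: [[0.972, -0.237, -0.0], [-0.237, -0.972, -0.0], [-0.0, 0.0, -1.0]]
ft_force: [0.7, 0.8, 0.4]
grip_width: 0.0849
gripper_force: 0.0
```

```bash
cat >> h.py <<'E'
def to(x,y,z=None,yaw=-103.6):
    s=env.observe();R=np.array(s['tool_rot']);p=np.array(s['position'])
    t=np.array([x,y,p[2] if z is None else z])
    a=np.degrees(np.arctan2(R[1,1],R[0,1]))
    return dict(t=round(s['time_s'],2),pos=p.round(4),yaw=round(a,2),shift=(R.T@(t-p)).round(4),turn=round(a-yaw,2),f=np.round(s['ft_force'],2),w=round(s['grip_width'],4))
E
python3 - <<'E'
from h import *
print(to(.487,-.278,.066)); d=cap('wrist'); cv2.imwrite('pics/w1.png',d['img'][...,::-1]); print(d['camera_matrix'])
E
```

```text
{'t': 1.3, 'pos': array([ 0.4864, -0.2789,  0.1714]), 'yaw': np.float64(-103.69), 'shift': array([ 0.0004, -0.001 ,  0.1054]), 'turn': np.float64(-0.09), 'f': array([0.68, 0.8 , 0.41]), 'w': 0.0849}
[[325.1922621    0.         281.71475317]
 [  0.         325.1922621  209.44244728]
 [  0.           0.           1.        ]]
```

View pics/w1.png

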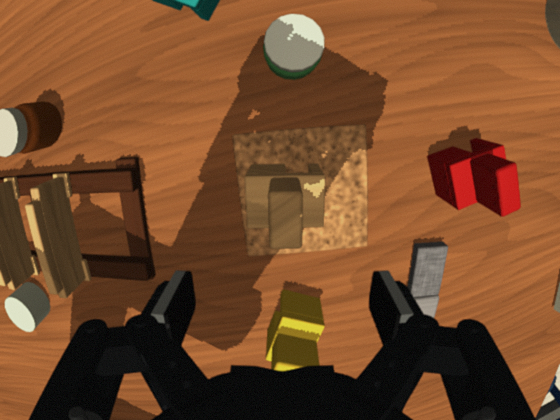

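The wrist view shows the spacer centred between the fingers at about (285,213), with its faces parallel to the pads. I'll descend and grip.

Request:
drive_tool(
  series=[
    [[0, -0.001, 0.03], 0, 0.085],
    [[0, -0.001, 0.06], 0, 0.085],
    [[0, -0.001, 0.09], 0, 0.085],
    [[0, -0.001, 0.105], 0, 0.085],
    [[0, -0.001, 0.105], 0, 0.085],
    [[0, -0.001, 0.105], 0, 0.04],
    [[0, -0.001, 0.105], 0, 0.015],
    [[0, -0.001, 0.105], 0, 0.015],
    [[0, -0.001, 0.105], 0, 0.015],
    [[0, -0.001, 0.105], 0, 0.015],
    [[0, -0.001, 0.105], 0, 0.015],
    [[0, -0.001, 0.105], 0, 0.015],
  ],
  newtons=100,
)

```text
time_s: 2.55
position: [0.4874, -0.2771, 0.0665]
tool_rot: [[0.972, -0.235, 0.0], [-0.235, -0.972, -0.0], [0.0, 0.0, -1.0]]
ft_force: [0.2, 0.9, 1.0]
grip_width: 0.0228
gripper_force: 98.1
```

```bash
python3 - <<'E'
from m import *
# mat centre: cork-coloured pixels by plane z=4mm, corners from top crop
K=A['top']['camera_matrix'];R=cv2.Rodrigues(A['top']['rvec'])[0];t=A['top']['tvec'].ravel()
P=[]
for u,v in[(613,133),(760,155),(740,308),(588,288)]:
    p=np.array([(u+.5)/3.8-.5+190,(v+.5)/3.8-.5+160,1]);r=R.T@np.linalg.inv(K)@p;c=-R.T@t
    q=c+r*(.004-c[2])/r[2];P.append(q[:2])
P=np.array(P);print(P.round(4),P.mean(0),[np.linalg.norm(P[i]-P[i-1]).round(4) for i in range(4)])
print(to(.487,-.278))
E
```

```text
[[ 0.5488 -0.2473]
 [ 0.5309 -0.3695]
 [ 0.4038 -0.3502]
 [ 0.4198 -0.2249]] [ 0.47581253 -0.29797731] [np.float64(0.131), np.float64(0.1235), np.float64(0.1286), np.float64(0.1262)]
{'t': 2.55, 'pos': array([ 0.4874, -0.2771,  0.0665]), 'yaw': np.float64(-103.6), 'shift': array([-0.0002,  0.001 ,  0.    ]), 'turn': np.float64(-0.0), 'f': array([0.2 , 0.88, 0.99]), 'w': 0.0228}
```

Gripped (23 mm wide handle). I'll lift it and carry it above divider 1.

Request:
drive_tool(
  series=[
    [[0, 0, -0.03], 0, 0.015],
    [[0, 0, -0.07], 0, 0.015],
    [[0, 0, -0.11], 0, 0.015],
    [[-0.003, -0.03, -0.11], 0, 0.015],
    [[-0.006, -0.07, -0.11], 0, 0.015],
    [[-0.01, -0.12, -0.11], 0, 0.015],
    [[-0.015, -0.17, -0.11], 0, 0.015],
    [[-0.02, -0.22, -0.11], 0, 0.015],
    [[-0.024, -0.27, -0.11], 0, 0.015],
    [[-0.028, -0.32, -0.11], 0, 0.015],
    [[-0.033, -0.37, -0.11], 0, 0.015],
    [[-0.036, -0.4, -0.11], 0, 0.015],
    [[-0.0377, -0.416, -0.11], 0, 0.015],
    [[-0.0377, -0.422, -0.11], 0, 0.015],
    [[-0.0377, -0.422, -0.11], 0, 0.015],
    [[-0.0377, -0.422, -0.11], 0, 0.015],
  ],
)

```text
time_s: 4.15
position: [0.55, 0.1406, 0.1762]
tool_rot: [[0.972, -0.237, -0.0], [-0.237, -0.972, -0.0], [-0.0, 0.0, -1.0]]
ft_force: [0.6, 0.2, -2.5]
grip_width: 0.0229
gripper_force: 98.7
```

```bash
python3 - <<'E'
from h import *
print(to(.55,.1421,.1235)); 
for n in('side','wrist'): 
    d=cap(n)
    im=d['img'][...,::-1]
    if n=='side': im=cv2.resize(im[150:300,200:340],None,fx=3.9,fy=3.9,interpolation=2)
    cv2.imwrite(f'pics/{n}2.png',im)
E
```

```text
{'t': 4.15, 'pos': array([0.55  , 0.1406, 0.1762]), 'yaw': np.float64(-103.69), 'shift': array([-0.0004, -0.0015,  0.0527]), 'turn': np.float64(-0.09), 'f': array([ 0.56,  0.16, -2.46]), 'w': 0.0229}
```

View pics/side2.png

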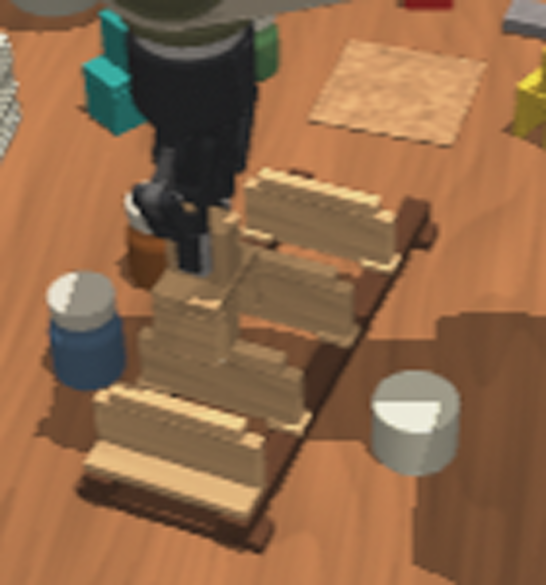

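View pics/wrist2.png

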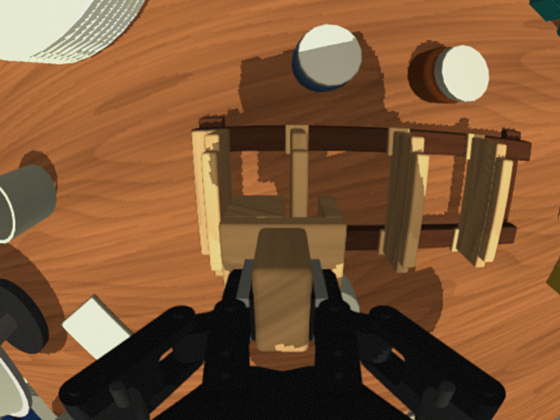

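The wrist view shows the thick block on the left (towards the fixed end) and the lip on the right at (330,207). Divider 1 (column 300) lies within the notch mouth (285–320). I'll lower the spacer over it.

Request:
drive_tool(
  series=[
    [[0, -0.0015, 0.0], -0.1, 0.015],
    [[0, -0.0015, 0.01], -0.1, 0.015],
    [[0, -0.0015, 0.02], -0.1, 0.015],
    [[0, -0.0015, 0.03], -0.1, 0.015],
    [[0, -0.0015, 0.04], -0.1, 0.015],
    [[0, -0.0015, 0.05], -0.1, 0.015],
    [[0, -0.0015, 0.053], -0.1, 0.015],
    [[0, -0.0015, 0.053], -0.1, 0.015],
    [[0, -0.0015, 0.053], -0.1, 0.015],
  ],
)

```text
time_s: 5.15
position: [0.5506, 0.1434, 0.1236]
tool_rot: [[0.972, -0.233, 0.001], [-0.233, -0.972, 0.0], [0.001, -0.0, -1.0]]
ft_force: [-1.3, 0.3, -2.0]
grip_width: 0.0233
gripper_force: 98.6
```

Request:
drive_tool(
  series=[
    [[0, -0.001, 0], 0, 0.015],
    [[0, -0.002, 0], 0, 0.015],
    [[0, -0.003, 0], 0, 0.015],
    [[0, -0.004, 0], 0, 0.015],
    [[0, -0.005, 0], 0, 0.015],
    [[0, -0.006, 0], 0, 0.015],
    [[0, -0.007, 0], 0, 0.015],
    [[0, -0.008, 0], 0, 0.015],
    [[0, -0.008, 0], 0, 0.015],
  ],
)

```text
time_s: 6.05
position: [0.552, 0.1495, 0.1236]
tool_rot: [[0.972, -0.234, -0.001], [-0.234, -0.972, -0.004], [0.0, 0.004, -1.0]]
ft_force: [-2.4, -8.8, 0.3]
grip_width: 0.0227
gripper_force: 98.7
```

Request:
drive_tool(
  series=[
    [[0, -0.0005, 0], 0, 0.015],
    [[0, -0.001, 0], 0, 0.015],
    [[0, -0.0015, 0], 0, 0.015],
    [[0, -0.002, 0], 0, 0.015],
    [[0, -0.0025, 0], 0, 0.015],
    [[0, -0.0025, 0], 0, 0.015],
  ],
)

```text
time_s: 6.65
position: [0.5526, 0.1519, 0.1236]
tool_rot: [[0.972, -0.234, -0.001], [-0.234, -0.972, -0.004], [0.0, 0.004, -1.0]]
ft_force: [-3.2, -8.5, 0.9]
grip_width: 0.0228
gripper_force: 98.7
```

Request:
drive_tool(
  series=[
    [[0, -0.0004, 0], 0, 0.015],
    [[0, -0.0008, 0], 0, 0.015],
    [[0, -0.0012, 0], 0, 0.015],
    [[0, -0.0015, 0], 0, 0.015],
    [[0, -0.0015, 0], 0, 0.015],
  ],
)

```text
time_s: 7.15
position: [0.553, 0.1533, 0.1236]
tool_rot: [[0.972, -0.234, -0.001], [-0.234, -0.972, -0.004], [0.0, 0.004, -1.0]]
ft_force: [-2.3, -9.1, 0.5]
grip_width: 0.0231
gripper_force: 98.7
```

Request:
drive_tool(
  series=[
    [[0, -0.0003, 0], 0, 0.015],
    [[0, -0.0006, 0], 0, 0.015],
    [[0, -0.0006, 0], 0, 0.015],
  ],
)

```text
time_s: 7.45
position: [0.5531, 0.1539, 0.1236]
tool_rot: [[0.972, -0.234, -0.001], [-0.234, -0.972, -0.004], [0.0, 0.004, -1.0]]
ft_force: [-2.0, -9.7, 0.4]
grip_width: 0.0229
gripper_force: 98.7
```

Request:
drive_tool(
  series=[
    [[0, -0.0002, 0], 0, 0.015],
    [[0, -0.0004, 0], 0, 0.015],
    [[0, -0.0004, 0], 0, 0.015],
  ],
)

```text
time_s: 7.75
position: [0.5532, 0.1543, 0.1236]
tool_rot: [[0.972, -0.234, -0.001], [-0.234, -0.972, -0.004], [0.0, 0.004, -1.0]]
ft_force: [-2.2, -10.2, 1.4]
grip_width: 0.023
gripper_force: 98.7
```

Request:
drive_tool(
  series=[
    [[0, -0.0003, 0], 0, 0.015],
    [[0, -0.0004, 0], 0, 0.015],
    [[0, -0.0004, 0], 0, 0.015],
  ],
)

```text
time_s: 8.05
position: [0.5532, 0.1545, 0.1236]
tool_rot: [[0.972, -0.234, -0.001], [-0.234, -0.972, -0.004], [0.0, 0.004, -1.0]]
ft_force: [-1.3, -10.2, 0.5]
grip_width: 0.0226
gripper_force: 98.8
```

```bash
python3 - <<'E'
from h import *
for i in range(2):
    s=env.observe();f=np.array(s['ft_force']);print(f.round(2),(f[:2]@[.236,.972]).round(2),np.round(s['position'],5)); 
E
```

```text
[ -1.3  -10.18   0.52] -10.2 [0.55321 0.15451 0.12362]
[ -1.3  -10.18   0.52] -10.2 [0.55321 0.15451 0.12362]
```

Request:
drive_tool(
  series=[
    [[0, -0.0003, 0], 0, 0.015],
    [[0, -0.0003, 0], 0, 0.015],
    [[0, -0.0003, 0], 0, 0.015],
  ],
)

```text
time_s: 8.35
position: [0.5532, 0.1546, 0.1236]
tool_rot: [[0.972, -0.234, -0.001], [-0.234, -0.972, -0.005], [-0.0, 0.005, -1.0]]
ft_force: [-3.2, -11.7, 1.1]
grip_width: 0.0229
gripper_force: 98.8
```

Request:
drive_tool(
  series=[
    [[0, -0.0001, 0], 0, 0.015],
    [[0, -0.0001, 0], 0, 0.015],
  ],
)

```text
time_s: 8.55
position: [0.5532, 0.1546, 0.1236]
tool_rot: [[0.972, -0.234, -0.001], [-0.234, -0.972, -0.005], [0.0, 0.005, -1.0]]
ft_force: [-2.4, -11.6, 2.4]
grip_width: 0.0231
gripper_force: 98.9
```

Request:
drive_tool(
  series=[
    [[0, 0.002, 0], 0, 0.015],
    [[0, 0.0045, 0], 0, 0.015],
    [[0, 0.007, 0], 0, 0.015],
    [[0, 0.007, 0], 0, 0.015],
    [[0, 0.007, -0.02], 0, 0.015],
    [[0, 0.007, -0.04], 0, 0.015],
    [[0, 0.007, -0.053], 0, 0.015],
    [[0, 0.03, -0.053], 0, 0.015],
    [[0, 0.06, -0.053], 0, 0.015],
    [[0, 0.09, -0.053], 0, 0.015],
    [[0, 0.105, -0.053], 0, 0.015],
    [[0, 0.1095, -0.053], 0, 0.015],
    [[0, 0.1095, -0.053], 0, 0.015],
    [[0, 0.1095, -0.053], 0, 0.015],
  ],
)

```text
time_s: 9.95
position: [0.5282, 0.0512, 0.1763]
tool_rot: [[0.973, -0.233, 0.0], [-0.233, -0.973, 0.0], [0.0, -0.0, -1.0]]
ft_force: [0.2, 0.3, -2.2]
grip_width: 0.0231
gripper_force: 98.7
```

```bash
python3 - <<'E'
from h import *
s=env.observe();p=s['position'];print(p,.2368*p[0]+.9716*p[1],to(.5,0)['yaw'])
d=cap('wrist');cv2.imwrite('pics/wrist3.png',d['img'][...,::-1])
E
```

```text
[0.52818841 0.05119366 0.17630556] 0.1748147718793865 -103.47
```

View pics/wrist3.png

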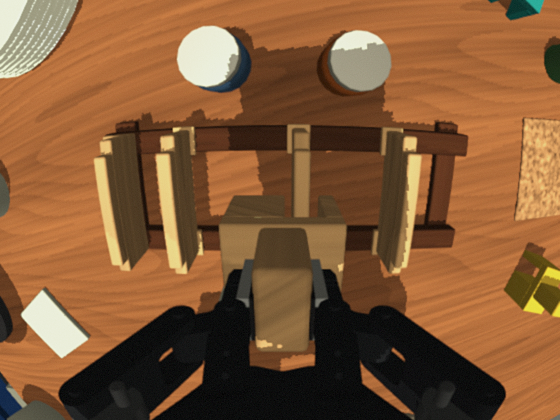

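Divider 2 (column 301) is centred in the notch. I'll lower and draw.

Request:
drive_tool(
  series=[
    [[0, 0, 0.012], 0, 0.015],
    [[0, 0, 0.024], 0, 0.015],
    [[0, 0, 0.036], 0, 0.015],
    [[0, 0, 0.048], 0, 0.015],
    [[0, 0, 0.0527], 0, 0.015],
    [[0, 0, 0.0527], 0, 0.015],
    [[0, 0, 0.0527], 0, 0.015],
    [[0, -0.002, 0.0527], 0, 0.015],
    [[0, -0.004, 0.0527], 0, 0.015],
    [[0, -0.005, 0.0527], 0, 0.015],
    [[0, -0.006, 0.0527], 0, 0.015],
    [[0, -0.007, 0.0527], 0, 0.015],
    [[0, -0.008, 0.0527], 0, 0.015],
    [[0, -0.009, 0.0527], 0, 0.015],
    [[0, -0.01, 0.0527], 0, 0.015],
    [[0, -0.011, 0.0527], 0, 0.015],
    [[0, -0.012, 0.0527], 0, 0.015],
  ],
)

```text
time_s: 11.7
position: [0.5307, 0.0607, 0.124]
tool_rot: [[0.972, -0.233, -0.0], [-0.233, -0.972, -0.003], [0.0, 0.003, -1.0]]
ft_force: [-2.2, -7.8, 1.0]
grip_width: 0.0229
gripper_force: 99.1
```

Request:
drive_tool(
  series=[
    [[0, -0.002, 0], 0, 0.015],
    [[0, -0.004, 0], 0, 0.015],
    [[0, -0.006, 0], 0, 0.015],
    [[0, -0.008, 0], 0, 0.015],
    [[0, -0.01, 0], 0, 0.015],
    [[0, -0.012, 0], 0, 0.015],
    [[0, -0.014, 0], 0, 0.015],
    [[0, -0.016, 0], 0, 0.015],
    [[0, -0.018, 0], 0, 0.015],
    [[0, -0.02, 0], 0, 0.015],
    [[0, -0.022, 0], 0, 0.015],
    [[0, -0.024, 0], 0, 0.015],
    [[0, -0.026, 0], 0, 0.015],
    [[0, -0.028, 0], 0, 0.015],
    [[0, -0.03, 0], 0, 0.015],
    [[0, -0.031, 0], 0, 0.015],
    [[0, -0.031, 0], 0, 0.015],
  ],
)

```text
time_s: 13.4
position: [0.5379, 0.091, 0.124]
tool_rot: [[0.972, -0.233, -0.0], [-0.233, -0.972, -0.003], [0.0, 0.003, -1.0]]
ft_force: [-1.2, -6.3, 0.8]
grip_width: 0.0228
gripper_force: 99.1
```

```bash
cat > r.py <<'E'
from h import *
s=env.observe();p=s['position'];f=s['ft_force'];print('s',(.2368*p[0]+.9716*p[1]).round(5),'F',(f[:2]@[.236,.972]).round(2),to(.5,0)['yaw'],s['time_s'],s['grip_width'])
E
python3 r.py
```

```text
s 0.21584 F -6.45 -103.5 13.4 0.02276956874954881
```

Request:
drive_tool(
  series=[
    [[0, -0.0015, 0], 0, 0.015],
    [[0, -0.003, 0], 0, 0.015],
    [[0, -0.0045, 0], 0, 0.015],
    [[0, -0.006, 0], 0, 0.015],
    [[0, -0.0065, 0], 0, 0.015],
    [[0, -0.0069, 0], 0, 0.015],
    [[0, -0.0073, 0], 0, 0.015],
  ],
)

```text
time_s: 14.1
position: [0.5396, 0.098, 0.124]
tool_rot: [[0.972, -0.234, -0.0], [-0.234, -0.972, -0.003], [0.0, 0.003, -1.0]]
ft_force: [-1.7, -7.9, 0.5]
grip_width: 0.0228
gripper_force: 99.1
```

```bash
python3 r.py
```

```text
s 0.22295 F -8.08 -103.5 14.1 0.022825316405784266
```

Request:
drive_tool(
  series=[
    [[0, -0.0003, 0], 0, 0.015],
    [[0, -0.0006, 0], 0, 0.015],
    [[0, -0.0009, 0], 0, 0.015],
    [[0, -0.0012, 0], 0, 0.015],
  ],
)

```text
time_s: 14.5
position: [0.5399, 0.0991, 0.124]
tool_rot: [[0.972, -0.234, -0.0], [-0.234, -0.972, -0.003], [0.0, 0.003, -1.0]]
ft_force: [-2.3, -7.6, 1.2]
grip_width: 0.0229
gripper_force: 99.1
```

Request:
drive_tool(
  series=[
    [[0, -0.0003, 0], 0, 0.015],
    [[0, -0.0003, 0], 0, 0.015],
  ],
)

```text
time_s: 14.7
position: [0.54, 0.0994, 0.124]
tool_rot: [[0.972, -0.233, -0.0], [-0.233, -0.972, -0.003], [0.0, 0.003, -1.0]]
ft_force: [-2.4, -6.8, 1.1]
grip_width: 0.0231
gripper_force: 99.1
```

```bash
python3 r.py
```

```text
s 0.22448 F -7.16 -103.5 14.7 0.02308245606356087
```

Request:
drive_tool(
  series=[
    [[0, -0.0003, 0], 0, 0.015],
    [[0, -0.0004, 0], 0, 0.015],
    [[0, -0.0004, 0], 0, 0.015],
  ],
)

```text
time_s: 15.0
position: [0.54, 0.0998, 0.124]
tool_rot: [[0.972, -0.234, -0.0], [-0.234, -0.972, -0.003], [0.0, 0.003, -1.0]]
ft_force: [-2.1, -7.7, 0.4]
grip_width: 0.0225
gripper_force: 99.1
```

Request:
drive_tool(
  series=[
    [[0, -0.0003, 0], 0, 0.015],
    [[0, -0.0003, 0], 0, 0.015],
    [[0, -0.0003, 0], 0, 0.015],
  ],
)

```text
time_s: 15.3
position: [0.5401, 0.0999, 0.124]
tool_rot: [[0.972, -0.233, -0.0], [-0.233, -0.972, -0.003], [0.0, 0.003, -1.0]]
ft_force: [-2.3, -8.4, 0.8]
grip_width: 0.0227
gripper_force: 99.1
```

```bash
python3 r.py
```

```text
s 0.22496 F -8.74 -103.5 15.3 0.022734692469464093
```

Request:
drive_tool(
  series=[
    [[0, -0.0003, 0], 0, 0.015],
    [[0, -0.0003, 0], 0, 0.015],
    [[0, -0.0003, 0], 0, 0.015],
  ],
)

```text
time_s: 15.6
position: [0.5401, 0.1, 0.124]
tool_rot: [[0.972, -0.234, -0.001], [-0.234, -0.972, -0.004], [0.0, 0.004, -1.0]]
ft_force: [-2.3, -9.7, 1.2]
grip_width: 0.0231
gripper_force: 99.2
```

```bash
python3 r.py
```

```text
s 0.22501 F -10.0 -103.51 15.6 0.023148046648850798
```

Request:
drive_tool(
  series=[
    [[0, -0.0002, 0], 0, 0.015],
    [[0, -0.0002, 0], 0, 0.015],
    [[0, -0.0002, 0], 0, 0.015],
  ],
)

```text
time_s: 15.9
position: [0.5401, 0.1, 0.124]
tool_rot: [[0.972, -0.234, -0.001], [-0.234, -0.972, -0.004], [0.0, 0.004, -1.0]]
ft_force: [-2.5, -11.3, -0.2]
grip_width: 0.0232
gripper_force: 99.2
```

```bash
python3 r.py
```

```text
s 0.22503 F -11.6 -103.51 15.9 0.02318419136113965
```

Request:
drive_tool(
  series=[
    [[0, 0.002, 0], 0, 0.015],
    [[0, 0.0045, 0], 0, 0.015],
    [[0, 0.007, 0], 0, 0.015],
    [[0, 0.007, 0], 0, 0.015],
    [[0, 0.007, -0.02], 0, 0.015],
    [[0, 0.007, -0.04], 0, 0.015],
    [[0, 0.007, -0.053], 0, 0.015],
    [[0, 0.03, -0.053], 0, 0.015],
    [[0, 0.06, -0.053], 0, 0.015],
    [[0, 0.09, -0.053], 0, 0.015],
    [[0, 0.12, -0.053], 0, 0.015],
    [[0, 0.134, -0.053], 0, 0.015],
    [[0, 0.138, -0.053], 0, 0.015],
    [[0, 0.138, -0.053], 0, 0.015],
    [[0, 0.138, -0.053], 0, 0.015],
  ],
)

```text
time_s: 17.4
position: [0.5083, -0.0314, 0.1766]
tool_rot: [[0.973, -0.233, 0.0], [-0.233, -0.973, 0.0], [-0.0, -0.0, -1.0]]
ft_force: [0.1, 0.0, -2.1]
grip_width: 0.0231
gripper_force: 98.9
```

```bash
python3 - <<'E'
from h import *
import r
d=cap('wrist');cv2.imwrite('pics/wrist4.png',d['img'][...,::-1])
E
```

```text
s 0.08985 F 0.05 -103.46 17.4 0.02307483061678859
```

View pics/wrist4.png

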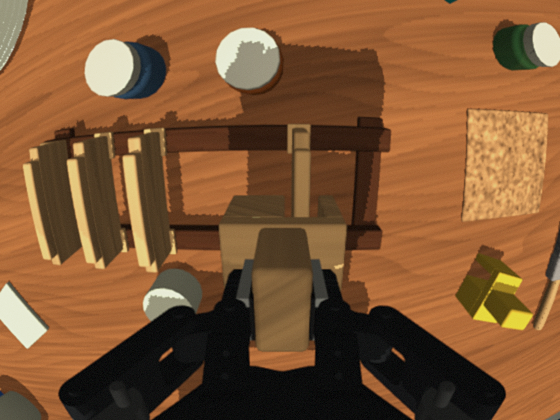

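Divider 3 (column 301) is centred, and the first three dividers look evenly spaced. I'll lower and draw.

Request:
drive_tool(
  series=[
    [[0, 0, 0.012], 0, 0.015],
    [[0, 0, 0.024], 0, 0.015],
    [[0, 0, 0.036], 0, 0.015],
    [[0, 0, 0.048], 0, 0.015],
    [[0, 0, 0.0527], 0, 0.015],
    [[0, 0, 0.0527], 0, 0.015],
    [[0, 0, 0.0527], 0, 0.015],
    [[0, -0.002, 0.0527], 0, 0.015],
    [[0, -0.004, 0.0527], 0, 0.015],
    [[0, -0.005, 0.0527], 0, 0.015],
    [[0, -0.006, 0.0527], 0, 0.015],
    [[0, -0.007, 0.0527], 0, 0.015],
    [[0, -0.008, 0.0527], 0, 0.015],
    [[0, -0.01, 0.0527], 0, 0.015],
    [[0, -0.012, 0.0527], 0, 0.015],
    [[0, -0.014, 0.0527], 0, 0.015],
    [[0, -0.016, 0.0527], 0, 0.015],
    [[0, -0.018, 0.0527], 0, 0.015],
    [[0, -0.02, 0.0527], 0, 0.015],
    [[0, -0.022, 0.0527], 0, 0.015],
  ],
)

```text
time_s: 19.45
position: [0.5131, -0.0124, 0.1243]
tool_rot: [[0.972, -0.233, -0.0], [-0.233, -0.972, -0.004], [0.0, 0.004, -1.0]]
ft_force: [-2.5, -9.3, -0.8]
grip_width: 0.0227
gripper_force: 99.1
```

Request:
drive_tool(
  series=[
    [[0, -0.0025, 0], 0, 0.015],
    [[0, -0.005, 0], 0, 0.015],
    [[0, -0.0075, 0], 0, 0.015],
    [[0, -0.01, 0], 0, 0.015],
    [[0, -0.0125, 0], 0, 0.015],
    [[0, -0.015, 0], 0, 0.015],
    [[0, -0.0175, 0], 0, 0.015],
    [[0, -0.02, 0], 0, 0.015],
    [[0, -0.0225, 0], 0, 0.015],
    [[0, -0.025, 0], 0, 0.015],
    [[0, -0.0275, 0], 0, 0.015],
    [[0, -0.03, 0], 0, 0.015],
    [[0, -0.0325, 0], 0, 0.015],
    [[0, -0.035, 0], 0, 0.015],
    [[0, -0.0375, 0], 0, 0.015],
    [[0, -0.04, 0], 0, 0.015],
    [[0, -0.042, 0], 0, 0.015],
    [[0, -0.044, 0], 0, 0.015],
    [[0, -0.046, 0], 0, 0.015],
    [[0, -0.046, 0], 0, 0.015],
  ],
)

```text
time_s: 21.45
position: [0.5239, 0.0326, 0.1243]
tool_rot: [[0.972, -0.233, -0.0], [-0.233, -0.972, -0.003], [0.0, 0.003, -1.0]]
ft_force: [-2.2, -7.5, -0.1]
grip_width: 0.0227
gripper_force: 99.1
```

```bash
python3 r.py
```

```text
s 0.15573 F -7.83 -103.49 21.45 0.022660641354944076
```

Remaining distance is about 13.3 mm.

Request:
drive_tool(
  series=[
    [[0, -0.002, 0], 0, 0.015],
    [[0, -0.004, 0], 0, 0.015],
    [[0, -0.006, 0], 0, 0.015],
    [[0, -0.0075, 0], 0, 0.015],
    [[0, -0.0085, 0], 0, 0.015],
    [[0, -0.0093, 0], 0, 0.015],
    [[0, -0.01, 0], 0, 0.015],
    [[0, -0.0104, 0], 0, 0.015],
    [[0, -0.0107, 0], 0, 0.015],
  ],
)

```text
time_s: 22.35
position: [0.5263, 0.0427, 0.1243]
tool_rot: [[0.972, -0.233, -0.0], [-0.233, -0.972, -0.003], [0.0, 0.003, -1.0]]
ft_force: [-2.7, -8.0, -0.5]
grip_width: 0.0228
gripper_force: 99.2
```

```bash
python3 r.py
```

```text
s 0.16617 F -8.42 -103.5 22.35 0.022825923871597823
```

Request:
drive_tool(
  series=[
    [[0, -0.0004, 0], 0, 0.015],
    [[0, -0.0008, 0], 0, 0.015],
    [[0, -0.0012, 0], 0, 0.015],
    [[0, -0.0015, 0], 0, 0.015],
    [[0, -0.0018, 0], 0, 0.015],
  ],
)

```text
time_s: 22.85
position: [0.5267, 0.0445, 0.1243]
tool_rot: [[0.972, -0.233, -0.001], [-0.233, -0.972, -0.003], [0.0, 0.003, -1.0]]
ft_force: [-2.4, -8.7, -0.0]
grip_width: 0.0227
gripper_force: 99.2
```

Request:
drive_tool(
  series=[
    [[0, -0.0003, 0], 0, 0.015],
    [[0, -0.0003, 0], 0, 0.015],
  ],
)

```text
time_s: 23.05
position: [0.5268, 0.0448, 0.1243]
tool_rot: [[0.972, -0.233, -0.001], [-0.233, -0.972, -0.003], [0.0, 0.003, -1.0]]
ft_force: [-2.7, -8.5, 0.2]
grip_width: 0.023
gripper_force: 99.2
```

```bash
python3 r.py
```

```text
s 0.1683 F -8.92 -103.5 23.05 0.02303627074448733
```

Request:
drive_tool(
  series=[
    [[0, -0.0003, 0], 0, 0.015],
    [[0, -0.0003, 0], 0, 0.015],
    [[0, -0.0003, 0], 0, 0.015],
  ],
)

```text
time_s: 23.35
position: [0.5269, 0.0451, 0.1243]
tool_rot: [[0.972, -0.233, -0.001], [-0.233, -0.972, -0.003], [0.0, 0.003, -1.0]]
ft_force: [-0.8, -8.4, 1.2]
grip_width: 0.0228
gripper_force: 99.2
```

Request:
drive_tool(
  series=[
    [[0, -0.0003, 0], 0, 0.015],
    [[0, -0.0003, 0], 0, 0.015],
    [[0, -0.0003, 0], 0, 0.015],
  ],
)

```text
time_s: 23.65
position: [0.527, 0.0454, 0.1242]
tool_rot: [[0.972, -0.233, -0.001], [-0.233, -0.972, -0.003], [0.0, 0.003, -1.0]]
ft_force: [-1.8, -9.3, -0.8]
grip_width: 0.0228
gripper_force: 99.2
```

```bash
python3 r.py
```

```text
s 0.16889 F -9.46 -103.5 23.65 0.02283362187487169
```

Request:
drive_tool(
  series=[
    [[0, -0.0003, 0], 0, 0.015],
    [[0, -0.0003, 0], 0, 0.015],
    [[0, -0.0003, 0], 0, 0.015],
  ],
)

```text
time_s: 23.95
position: [0.527, 0.0455, 0.1243]
tool_rot: [[0.972, -0.233, -0.001], [-0.233, -0.972, -0.004], [0.0, 0.004, -1.0]]
ft_force: [-2.2, -9.6, 0.4]
grip_width: 0.023
gripper_force: 99.2
```

```bash
python3 r.py
```

```text
s 0.16898 F -9.89 -103.5 23.95 0.022964001154047106
```

Motion has nearly stopped, so contact is starting.

Request:
drive_tool(
  series=[
    [[0, -0.0003, 0], 0, 0.015],
    [[0, -0.0003, 0], 0, 0.015],
    [[0, -0.0003, 0], 0, 0.015],
  ],
)

```text
time_s: 24.25
position: [0.527, 0.0455, 0.1243]
tool_rot: [[0.972, -0.233, -0.001], [-0.233, -0.972, -0.004], [0.0, 0.004, -1.0]]
ft_force: [-3.4, -12.5, 0.1]
grip_width: 0.0227
gripper_force: 99.2
```

```bash
python3 r.py
```

```text
s 0.16902 F -12.93 -103.5 24.25 0.022693298021103245
```

Request:
drive_tool(
  series=[
    [[0, 0, 0], 0, 0.015],
    [[0, 0.002, 0], 0, 0.015],
    [[0, 0.0045, 0], 0, 0.015],
    [[0, 0.007, 0], 0, 0.015],
    [[0, 0.007, 0], 0, 0.015],
    [[0, 0.007, -0.02], 0, 0.015],
    [[0, 0.007, -0.04], 0, 0.015],
    [[0, 0.007, -0.053], 0, 0.015],
    [[0.003, 0.03, -0.053], 0, 0.015],
    [[0.008, 0.08, -0.053], 0, 0.015],
    [[0.013, 0.13, -0.053], 0, 0.015],
    [[0.018, 0.18, -0.053], 0, 0.015],
    [[0.023, 0.23, -0.053], 0, 0.015],
    [[0.028, 0.28, -0.053], 0, 0.015],
    [[0.031, 0.32, -0.053], 0, 0.015],
    [[0.0325, 0.336, -0.053], 0, 0.015],
    [[0.0325, 0.339, -0.053], 0, 0.015],
    [[0.0325, 0.339, -0.053], 0, 0.015],
    [[0.0325, 0.339, -0.053], 0, 0.015],
  ],
)

```text
time_s: 26.15
position: [0.48, -0.2882, 0.177]
tool_rot: [[0.973, -0.232, -0.0], [-0.232, -0.973, 0.001], [-0.0, -0.001, -1.0]]
ft_force: [0.3, 0.6, -2.7]
grip_width: 0.0225
gripper_force: 99.3
```

Request:
drive_tool(
  series=[
    [[0, 0, 0.02], 0, 0.015],
    [[0, 0, 0.04], 0, 0.015],
    [[0, 0, 0.06], 0, 0.015],
    [[0, 0, 0.08], 0, 0.015],
    [[0, 0, 0.095], 0, 0.015],
    [[0, 0, 0.102], 0, 0.015],
    [[0, 0, 0.105], 0, 0.015],
    [[0, 0, 0.107], 0, 0.015],
    [[0, 0, 0.107], 0, 0.015],
  ],
)

```text
time_s: 27.05
position: [0.48, -0.2897, 0.0704]
tool_rot: [[0.972, -0.233, 0.001], [-0.233, -0.972, -0.001], [0.001, 0.0, -1.0]]
ft_force: [0.4, -0.3, -1.2]
grip_width: 0.0226
gripper_force: 99.6
```

Request:
drive_tool(
  series=[
    [[0, 0, 0.001], 0, 0.015],
    [[0, 0, 0.002], 0, 0.015],
    [[0, 0, 0.003], 0, 0.015],
    [[0, 0, 0.003], 0, 0.015],
  ],
)

```text
time_s: 27.45
position: [0.4796, -0.2898, 0.0669]
tool_rot: [[0.972, -0.234, -0.0], [-0.234, -0.972, 0.0], [-0.0, -0.0, -1.0]]
ft_force: [1.2, -0.1, -0.9]
grip_width: 0.0226
gripper_force: 99.6
```

Request:
drive_tool(
  series=[
    [[0, 0, 0.001], 0, 0.015],
    [[0, 0, 0.001], 0, 0.015],
  ],
)

```text
time_s: 27.65
position: [0.4798, -0.29, 0.0665]
tool_rot: [[0.972, -0.234, 0.001], [-0.234, -0.972, -0.001], [0.001, 0.0, -1.0]]
ft_force: [-0.8, 0.4, 3.2]
grip_width: 0.0227
gripper_force: 100.1
```

The spacer is standing on the mat (upward force). I'll release and rise.

Request:
drive_tool(
  series=[
    [[0, 0, 0], 0, 0.03],
    [[0, 0, 0], 0, 0.045],
    [[0, 0, 0], 0, 0.07],
    [[0, 0, 0], 0, 0.07],
    [[0, 0, 0], 0, 0.07],
    [[0, 0, 0], 0, 0.07],
    [[0, 0, -0.03], 0, 0.07],
    [[0, 0, -0.07], 0, 0.07],
    [[0, 0, -0.12], 0, 0.07],
    [[-0.03, 0.03, -0.15], 0, 0.07],
    [[-0.07, 0.06, -0.16], 0, 0.07],
    [[-0.11, 0.09, -0.16], 0, 0.07],
    [[-0.15, 0.12, -0.16], 0, 0.07],
    [[-0.15, 0.12, -0.16], 0, 0.07],
    [[-0.15, 0.12, -0.16], 0, 0.07],
  ],
)

```text
time_s: 29.15
position: [0.3051, -0.3719, 0.2261]
tool_rot: [[0.972, -0.236, 0.0], [-0.236, -0.972, -0.0], [0.0, 0.0, -1.0]]
ft_force: [0.1, -0.3, -0.5]
grip_width: 0.0699
gripper_force: 0.0
```

```bash
python3 - <<'E'
from h import *
cap('top');cap('side')
d=np.load('pics/top.npz');e=np.load('pics/side.npz')
a=cv2.resize(d['img'][120:290,100:420,::-1],(800,425),interpolation=2);cv2.imwrite('pics/fin.png',a)
E
python3 m.py | grep -v "0.002" | tail -n +11
```

```text
top 146 [0.5643 0.1934 0.0924] [565.7 193.6] [ 13.4 102.3] 76.6
top 142 [0.5516 0.1389 0.0929] [552.  139.4] [12.3 97.2] 76.6
top 143 [0.5375 0.0849 0.0927] [537.2  85.1] [12.4 98.3] 77.2
top 138 [0.525  0.0302 0.0931] [524.6  30.7] [12.1 94.9] 76.4
side 168 [0.5228 0.0296 0.091 ] [524.3  27.9] [15.5 96.3] 75.9
side 178 [0.5355 0.0841 0.0911] [536.   81.5] [16.6 96.6] 76.3
side 181 [0.5485 0.1384 0.0914] [548.2 136.3] [16.6 98.2] 76.1
side 206 [0.5605 0.1932 0.0913] [561.3 192.2] [14.8 99.4] 76.5
top 0.094 127 [ 0.4818 -0.2865  0.1022] [ 481.6 -287. ] [23.8 43.2] 76.8
top 0.05 112 [ 0.4869 -0.2661  0.0577] [ 486.7 -267.8] [26.4 46. ] 77.9
top 0.05 65 [ 0.4727 -0.3108  0.058 ] [ 471. -310.] [28.7 52.5] 47.4
side 0.094 74 [ 0.4794 -0.2869  0.102 ] [ 479.1 -288.8] [27.5 43. ] 73.1
side 0.05 110 [ 0.4789 -0.2744  0.0569] [ 479.3 -291. ] [70.  48.1] 76.5
```

View pics/fin.png

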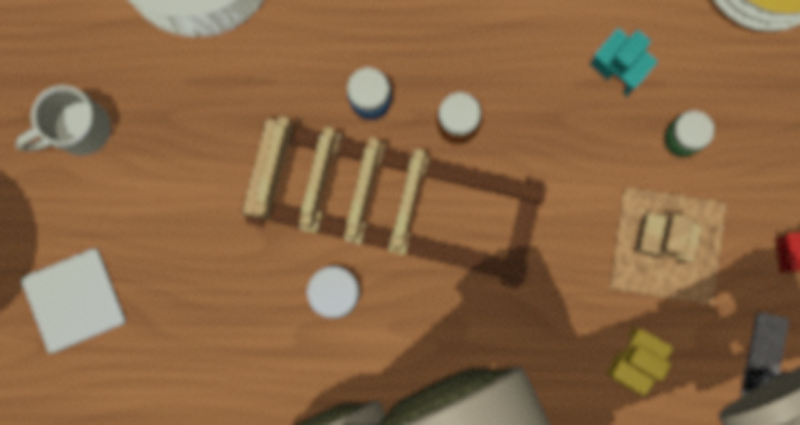

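The dividers are 56 mm apart, to within measurement error, and the spacer stands upright on the mat with the gripper clear. Handing in.

```bash
python3 -c "
from rig import env
print(env.close_job())"
```

```text
the job is handed in; nothing more can be done
None
```

I set all three dividers to about 56 mm centre to centre with the spacer, stood it back upright on the cork mat, and handed the job in at about 29 s; the hand-in returned no verdict.

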